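# Unclamp an ear-mould flask and close it in the drying pot

## Task

Flip the red toggle clamp fully open, then take the pink ear-mould flask out of the fixture, lay it flat on the floor of the drying pot, and let go of it. Set the blue lid on the pot's rim with its orange key well to one side of the notch, then turn the lid on the rim until the key drops into the notch and press it fully home. Leave the clamp open, and leave the otoscope and the tuning fork where they are.

Things in the scene. Friction and masses are not known exactly. Their poses are not given: they have to be found in the camera images.
- fixture: Aluminium base plate 150 x 64 x 10 mm, fixed; left or right of the lid, the pot on the other side. Origin at the centre of its underside, z up. The flask lies at its -x end; the clamp stands at its +x end (steel posts from x = 32 to 62 mm, 54 mm above the desk). Stops 6 mm high stand on the plate 1.5 mm beyond both short ends of the flask; its long sides are free.
- clamp_hinge (a point): Axis of the toggle clamp, at x = 47, y = 0, z = 46 mm in the fixture's frame; the axis is the fixture's y.
- clamp_handle (a point): Top of the red clamp handle, 96 mm from the hinge axis; the red part (15 x 18 mm thick) lies 38 to 96 mm from the axis. Clamped, it stands upright, top 142 mm above the desk, and the hold-down arm (55 mm long, with a dark steel weight 30 mm wide, top 20 mm above the axis) points to the fixture's -x, its rubber pad on the flask.
- clamp (a joint): Clamp angle (rad): about 0 clamped; grows as the handle top is pushed to the fixture's +x, which lifts the arm. The weighted arm pulls it shut below about 0.8 (1.5 N at 55 mm above the hinge); past that it falls open by itself to its stop at 1.70, the arm then upright to 60 mm over the hinge, the handle lying back over the desk. A finger left in the arm's way stops it short.
- flask: Ear-mould flask, pink block 64 (x) x 30 (y) x 30 (z) mm with a white seam, 0.12 kg. Origin at the centre of its underside; at the start this is at x = -28, y = 0, z = 10 mm in the fixture's frame, long side along the fixture's x, pressed down by the clamp pad.
- pot: Round white drying pot, fixed; origin at the centre of its underside, z up. Outside radius 62 mm, bore radius 55 mm, rim 60 mm above the desk, inner floor 8 mm above it. One notch through the rim towards the pot's +x, 20 mm wide, 10 mm deep, with an orange block on the outside below it (to 73 mm from the axis).
- notch (a point): Middle of the notch's floor, 60 mm from the pot's axis along its +x, 50 mm above the desk.
- pot_lid: Blue round lid, about 0.25 kg, right way up on the desk. Origin at the centre of its flat underside, z up. Spigot radius 52.5 mm, z = 0 to 14 mm (lower 4 mm tapered); flange radius 62 mm, z = 14 to 20 mm. Black grip bar on top along x: 60 mm long, 16 mm wide, z = 19 to 47 mm. Seated, the flange lies on the rim, the origin 46 mm above the desk.
- lid_key (a point): Underside of the lid's orange key, 60 mm from the lid's axis along its +x, z = 6 mm. The key is 14 mm wide, 53 to 73 mm from the axis, 8 mm below the flange. Out of the notch it rides on the rim, that side of the lid 8 mm high, the spigot still centring the lid; over the notch it drops by its own weight. Home, it is 2 mm above point notch.
- lid_grip (a point): Centre of the top of the lid's grip bar.
- otoscope_1: Otoscope, bystander, 138 x 67 x 28 mm, lying loose at the back right of the desk; do not disturb.
- tuning_fork_1: Steel tuning fork, bystander, 182 x 34 x 13 mm, lying loose at the right end of the desk; do not disturb.

How it is judged:
By the outcome, as a careful person would: the job done as asked, in the order asked, and still so for the second after the job is handed in, with the robot touching nothing.
It also fails if it takes over 64 s, if anything falls off the work surface, if the arm or the gripper's body presses on something with over 40 N, if the wrist force passes 120 N, or if a joint passes its speed limit or range.

## Robot

A 6-joint arm with a two-finger parallel gripper is mounted at the origin on a cart in front of the work surface, level with it; the furniture and walls round the work are solid. World frame = base frame: x ahead of the robot, y to its left, z up, the work surface at z = 0. Lengths are in mm, angles in rad, forces in N, time in s.
With the tool pointing down it reaches from about 250 to 800 mm from the base axis. Payload 8.5 kg.
Tool frame: the origin (TCP) lies at the very end of the fingers, on their centre line; the grasp point (between the pads) lies r.hold_point_z behind it (r.hold_point_z is the distance from the TCP to the grasp point, in mm); z points along the fingers, y is the line along which they close (so a half turn about z gives the same grasp; the last joint's range is limited). The gripper opens to 85 mm and grips with 20 to 120 N. Pads are 22 mm wide; open, the fingers measure 114 mm over their backs; the gripper's body (76 mm by 85 mm) begins 54 mm behind the grasp point. The pads swing forward as they close: fully open they stand 13 mm farther back than shut.
Start: joints at [-1.156, 0.238, -0.013, 1.319, 0, 1.571], TCP at [211.559, -480.439, 231.276] pointing down, gripper open.
Joint ranges: [-2.66, 2.66], [-1.03, 1.9], [-1.14, 1.46], [-1.82, 2.27], [-1.45, 1.34], [-3.14, 3.14]. Speed limits (rad/s): [2.22, 2.22, 2.79, 3.14, 3.14, 3.14].

## Interface

Orientations are given as a unit quaternion [w, x, y, z].
In Python, from plant import r, jaws, solver, cams gives the robot as it stands. Calls block until the motion is done:
- r.move_ptp(position, orientation): joint-space move of the TCP to a pose.
- r.servo_line(position, v=150, ori=None, contact_N=None): straight line of the TCP; ori=None keeps the orientation; v is the mean speed in mm/s. With contact_N (N) it stops when the force on the tool has changed by that much, and returns True; else False.
- r.goto_joints(angles): joint-space move.
- jaws.open_jaws() and jaws.close_gripper(newtons=None): open the fingers fully, or close them until they stop; newtons is the grip in N (None keeps the last).
- r.hold(seconds).
- solver.ik(position, orientation): joint angles nearest the present ones, or None.
- r.sense(): the state.
- cams.grab_frame(name): name is "side" or "top" or "wrist"; returns (picture, depth): 420x560x3 uint8, red, green, blue; 420x560 float32, mm along the optical axis (not along the pixel's ray), 0 where there is no reading.
- cams.calibration(name): a dict with "K" (3x3 intrinsics, pixels), "k1" (the pictures are not rectified: a ray, as slopes to the right and down, at radius r is drawn at 1 + k1 r^2 times it, then the intrinsics apply), "R" (3x3) and "t" (3): a world point X has camera coordinates R X + t. Camera axes: x right, y down, z forward; pixel columns grow to the right and rows downward; lengths in mm; the calibration is good to about 2 mm. A picture is of the moment at which its call begins: read the wrist's pose just before it. calibration takes no time and is no camera call; for the wrist camera it gives the pose at the moment of the call.
A pose or a line that the arm cannot do raises r.Unreachable and nothing moves.
- r.job_done(): hands the job in; it is judged then, once.
The state is a dict: "time": time; "joints": joint angles; "qd": joint speeds; "joint_torque": joint torques, N m; "position": TCP position; "eef_rot": TCP orientation; "ft_force": force on the tool from outside, world axes, zero at the start; "wrist_torque": the same for the moment, N m; "grip_width": opening from 0.0 (shut) to 1.0 (fully open); "grasp_force": force on a finger pad.
Only numpy, scipy, OpenCV 4.12 (cv2) and the standard library are available. Lean on these libraries where they do the work, as an engineer would, in place of code of your own. Each camera call takes 0.05 s, during which the arm holds its last target. There are 200 camera calls.

## Working session

There is one attempt and no reset: what is moved stays moved. The work goes in short steps, each a Python script; the robot and the scene stay as the last script left them, time stands still between calls to the robot, and variables do not carry over. Pictures are saved under pics/ and viewed, at most 10 in all, crops included, and the job is handed in when it is done.

```bash
ls; mkdir -p pics
python3 - <<'E'
from plant import r,jaws,solver,cams
import cv2,numpy as np
for n in("top","side"):
    p,d=cams.grab_frame(n); cv2.imwrite(f"pics/{n}0.png",p[:,:,::-1]); np.savez(f"{n}0.npz",p=p,d=d,**cams.calibration(n)); print(cams.calibration(n))
s=r.sense();print(s,r.hold_point_z)
E
```

```text
pics
{'K': array([[388.15021195,   0.        , 275.85510776],
       [  0.        , 388.15021195, 212.61395501],
       [  0.        ,   0.        ,   1.        ]]), 'k1': -0.0966373101143132, 'R': array([[-0.0106045 , -0.99971957,  0.02117354],
       [-0.9821137 ,  0.00643221, -0.18817894],
       [ 0.18798998, -0.02279037, -0.9819065 ]]), 't': array([-72.95219979, 552.34943994, 853.6932225 ])}
{'K': array([[392.02622165,   0.        , 281.28351587],
       [  0.        , 392.02622165, 208.53262542],
       [  0.        ,   0.        ,   1.        ]]), 'k1': 0.023758931683695902, 'R': array([[-0.9958589 , -0.09082961,  0.00387758],
       [-0.0478564 ,  0.48748044, -0.87182142],
       [ 0.07729696, -0.86839668, -0.48980851]]), 't': array([535.48167432, 144.95311158, 908.11553094])}
{'time': 0.1, 'joints': array([-1.15600784e+00,  2.38726570e-01, -1.41858177e-02,  1.31918676e+00,
        8.90311598e-06,  1.57078466e+00]), 'qd': array([ 4.02866942e-05, -1.68396186e-03,  2.18028711e-03, -2.46441029e-03,
        1.05891119e-03,  1.16295061e-05]), 'joint_torque': array([-1.90074279e-03, -5.39722002e+01,  3.46998560e+01,  1.34653886e-02,
       -1.30167109e-04,  2.19795407e-05]), 'position': array([ 211.42393292, -480.13531342,  230.73269489]), 'eef_rot': array([-6.38368264e-04,  9.78569381e-01,  2.05916346e-01, -1.29772411e-04]), 'ft_force': array([ 0.03728036, -0.17091814, -0.29789488]), 'wrist_torque': array([ 0.0162161 , -0.01028651,  0.02420189]), 'grasp_force': 0.0, 'grip_width': 0.9961908594154752} 18.700000000000003
```

View pics/top0.png

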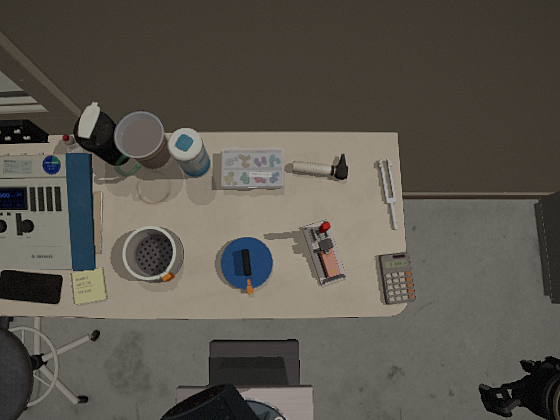

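View pics/side0.png

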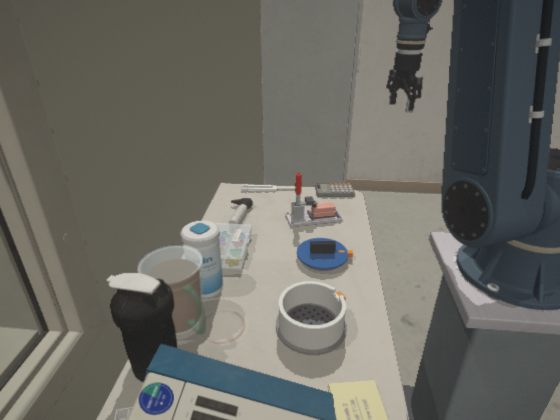

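The top view shows the pot at (150,253) with its orange block at (168,277). The lid is at (247,263) with its key at (250,290). The fixture is at (323,253), with the clamp at its far end (326,226) and the flask at its near end (331,265). Next I'll measure positions from the depth images.

```bash
cat > vis.py <<'E'
import numpy as np,cv2
from scipy.optimize import least_squares
def cloud(f):
    K,k1,R,t,d=f["K"],float(f["k1"]),f["R"],f["t"],f["d"]
    v,u=np.mgrid[0:d.shape[0],0:d.shape[1]].astype(float)
    n=cv2.undistortPoints(np.stack([u.ravel(),v.ravel()],1)[:,None],K,np.array([k1,0,0,0,0]))[:,0]
    n=n.reshape(*d.shape,2)
    C=np.dstack([n[...,0]*d,n[...,1]*d,d])
    W=(C-t)@R; W[d==0]=np.nan
    return W
def circ(P,rad):
    return least_squares(lambda c:np.hypot(P[:,0]-c[0],P[:,1]-c[1])-rad,P[:,:2].mean(0),loss="soft_l1").x
def masks(p):
    h=cv2.cvtColor(p,cv2.COLOR_RGB2HSV).astype(int);H,S,V=h[...,0],h[...,1],h[...,2]
    return dict(orange=(H>6)&(H<18)&(S>150)&(V>110),red=((H<5)|(H>175))&(S>170)&(V>80),blue=(H>100)&(H<120)&(S>150)&(V>50),
      pink=((H<12)|(H>172))&(S>60)&(S<150)&(V>120))
E
python3 - <<'E'
from vis import *
np.set_printoptions(precision=1,suppress=True)
for n in("top","side"):
    f=np.load(n+"0.npz");W=cloud(f);M=masks(f["p"]);print(n)
    x,y,z=W[...,0],W[...,1],W[...,2]
    box=(x>200)&(x<700)&(y<330)&(y>-330)&(z<200)&(z>-30)
    tb=W[box&(abs(z)<8)]; print("table z",np.median(tb[:,2]))
    for k in M:
        m=M[k]&box; nl,L,st,c=cv2.connectedComponentsWithStats(m.astype(np.uint8))
        for i in range(1,nl):
            if st[i,4]>=12: q=W[L==i];print(k,c[i],st[i,4],np.median(q,0),q.min(0),q.max(0))
E
```

```text
top
table z 0.08258635565060993
orange [166.4 276.8] 45 [404.4 174.1  49.1] [396.1 165.5   0.4] [413.7 192.6  54.2]
orange [249.3 289.6] 40 [374.1 -13.7  20.3] [367.  -20.6  -1.9] [383.3  -8.9  23.2]
red [325.5 225.4] 50 [ 507.4 -179.8  141.3] [ 499.7 -187.3  136.7] [ 514.6 -172.3  144.2]
blue [246.3 262.2] 1790 [439.2  -6.4  20. ] [378.7 -65.8  14.5] [497.   52.9  48.6]
pink [330.8 263.3] 278 [ 433.8 -204.9   39.8] [ 403.9 -231.1    9.1] [ 469.  -184.7   55.4]
side
table z 0.6010045216273074
orange [349.8 253.3] 20 [374.2  -8.8  19.1] [371.3 -17.8  11. ] [379.   -6.3  21.6]
red [298.2 178.2] 29 [ 509.5 -172.1  135.6] [ 504.7 -180.6  119.7] [ 513.1 -168.2  143.5]
pink [300.5 189.3] 13 [ 503.3 -173.6  100.9] [ 501.  -177.    90.8] [ 503.9 -170.5  110.5]
pink [324.1 209.5] 250 [ 435.8 -191.3   33.7] [ 406.8 -222.1   12.2] [ 463.8 -176.7   46.8]
```

Run:
```python
from vis import *
from plant import cams,r,solver
np.set_printoptions(precision=3,suppress=True)
for n in("top","side"):
    f=np.load(n+"0.npz");W=cloud(f);M=masks(f["p"]);print(n)
    x,y,z=W[...,0],W[...,1],W[...,2]
    rim=W[(np.hypot(x-450,y-205)<90)&(z>56)&(z<64)]
    c=least_squares(lambda c:np.clip(np.abs(np.hypot(rim[:,0]-c[0],rim[:,1]-c[1])-58.5)-3.5,0,None),rim[:,:2].mean(0)).x
    o=W[M["orange"]&(np.hypot(x-450,y-205)<90)&(z>40)]; v=np.median(o,0)[:2]-c if len(o) else [0,0]
    print("pot",c,len(rim),np.degrees(np.arctan2(v[1],v[0])))
    l=W[M["blue"]&(np.hypot(x-437,y+6)<80)&(abs(z-20)<4)];hull=cv2.convexHull(l[:,:2].astype(np.float32))[:,0]
    c=circ(hull,62);bar=W[(np.hypot(x-c[0],y-c[1])<40)&(z>40)]
    print("bar",cv2.minAreaRect(bar[:,:2].astype(np.float32)),len(bar))
    o=W[M["orange"]&(np.hypot(x-c[0],y-c[1])<90)&(z>14)];v=np.median(o,0)[:2]-c
    print("lid",c,np.degrees(np.arctan2(v[1],v[0])))
    fx=(x>380)&(x<560)&(y<-140)&(y>-260)
    pl=W[fx&(z>6)&(z<100)];print("fix",cv2.minAreaRect(pl[:,:2].astype(np.float32)))
    pk=W[M["pink"]&fx&(abs(z-40)<4)];print("flask",cv2.minAreaRect(pk[:,:2].astype(np.float32)))
    rd=W[M["red"]&fx&(z>135)];print("handle",rd.mean(0),cv2.minAreaRect(rd[:,:2].astype(np.float32)))
c=cams.calibration("wrist");s=r.sense()
print(c, -c["R"].T@c["t"]-s["position"])
```

```text
top
pot [459.947 213.5  ] 521 -144.17858586625883
bar ((438.5762023925781, -6.372577667236328), (60.03767013549805, 16.170087814331055), 6.679769992828369) 182
lid [439.546  -7.163] -174.09879211871583
fix ((462.280029296875, -193.41517639160156), (151.0019073486328, 64.52645111083984), 17.21820831298828)
flask ((435.5108642578125, -203.6479949951172), (62.32404327392578, 28.716094970703125), 17.102617263793945)
handle [ 506.894 -179.813  141.237] ((507.3005065917969, -179.86668395996094), (13.837200164794922, 15.753002166748047), 16.730398178100586)
side
pot [461.669 214.537] 751 -140.88437292377233Traceback (most recent call last):
  File "<stdin>", line 11, in <module>
TypeError: 'NoneType' object is not subscriptable
```

```bash
cat > rob.py <<'E'
import numpy as np,cv2
from plant import r,jaws,solver,cams
np.set_printoptions(precision=2,suppress=True)
FIX=(462.3,-193.4,np.radians(17.2))
def fx(x,y,z):
    c,s=np.cos(FIX[2]),np.sin(FIX[2]); return [FIX[0]+c*x-s*y,FIX[1]+s*x+c*y,z]
def Q(deg):
    a=np.radians(deg)/2; return [0,np.cos(a),np.sin(a),0]
def snap(n,name):
    cal=cams.calibration(n);p,d=cams.grab_frame(n);cv2.imwrite(f"pics/{name}.png",p[:,:,::-1]);np.savez(f"{name}.npz",p=p,d=d,**cal)
def st():
    s=r.sense();print("t%.1f"%s["time"],s["position"],"F",s["ft_force"],"grip %.3f %.1f"%(s["grip_width"],s["grasp_force"]),"j",s["joints"])
E
python3 - <<'E'
from rob import *
q=Q(17.2)
jaws.close_gripper(20)
r.move_ptp(fx(8,0,200),q);st()
print(r.servo_line(fx(8,0,121),150,contact_N=8))
print(r.servo_line(fx(28,0,121),60,contact_N=15));st()
print(r.servo_line(fx(65,0,115),60,contact_N=25));st()
print(r.servo_line(fx(97,0,93),60,contact_N=25));st()
print(r.servo_line(fx(97,0,190),150));r.hold(0.5);st()
snap("side","side1");snap("top","top1")
from vis import cloud,masks
f=np.load("side1.npz");W=cloud(f);m=masks(f["p"])["red"]&(W[...,1]<-100)&(W[...,0]>400)&(W[...,0]<750);print(W[m].min(0),W[m].max(0))
for a in(17.2,):print(solver.ik(fx(-30,0,17),q))
E
```

```text
t2.3 [ 469.74 -191.73  200.1 ] F [-0.39 -0.26 -0.42] grip -0.001 0.0 j [-0.39  0.22 -0.12  1.23 -0.    2.45]
False
False
t3.5 [ 489.41 -184.88  121.01] F [-0.48  0.73  0.61] grip -0.004 0.0 j [-0.36  0.3  -0.23  1.05 -0.    2.48]
False
t4.2 [ 524.37 -174.09  114.92] F [ 0.01 -1.73 -0.08] grip -0.002 0.2 j [-0.32  0.35 -0.17  1.06  0.    2.52]
False
t5.0 [ 554.86 -164.66   92.89] F [0.06 0.06 0.57] grip 0.000 0.0 j [-0.29  0.41 -0.13  1.03 -0.    2.55]
False
t6.3 [ 554.95 -164.67  189.84] F [0.44 0.33 0.13] grip 0.000 0.0 j [-0.29  0.35  0.03  1.26  0.    2.55]
[ 550.54 -166.42   38.74] [ 596.01 -144.93   50.77]
[-0.44  0.34 -0.48  0.75  0.    2.4 ]
```

Run:
```python
from rob import *
q=Q(17.2)
r.servo_line(fx(-31,-1,190),200)
snap("wrist","w1")
jaws.open_jaws()
print(r.servo_line(fx(-31,-1,17),150,contact_N=12));st()
jaws.close_gripper(35);st()
print(r.servo_line(fx(-31,-1,45),60));st()
r.servo_line(fx(-36,-1,150),150);st();snap("side","side2");snap("top","top2")
```

```text
False
t9.4 [ 433.48 -203.76   17.65] F [ 1.11  0.46 -0.17] grip 0.998 0.0 j [-0.44  0.34 -0.48  0.75  0.    2.4 ]
t9.9 [ 433.16 -203.61   17.35] F [-0.21 -0.43  5.29] grip 0.346 35.2 j [-0.44  0.34 -0.48  0.75 -0.    2.4 ]
False
t10.6 [ 433.07 -203.6    45.19] F [-0.34  0.63 -2.08] grip 0.343 34.6 j [-0.44  0.3  -0.44  0.82 -0.    2.4 ]
t11.4 [ 427.76 -204.77  149.17] F [-0.12  0.71 -1.87] grip 0.345 34.6 j [-0.45  0.2  -0.29  1.09  0.    2.39]
```

View pics/side2.png

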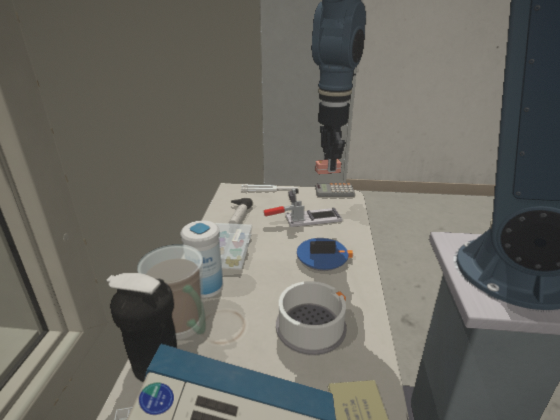

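View pics/w1.png

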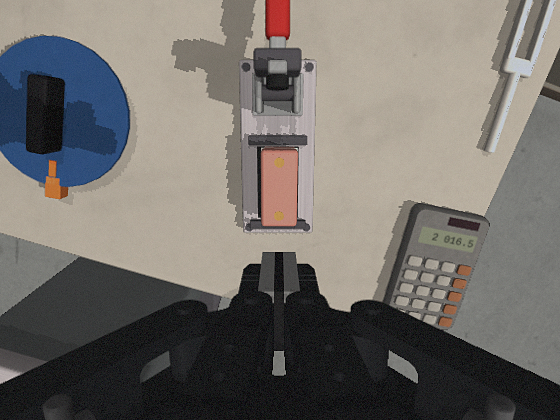

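The clamp is open: the handle lies back at (275,211). The flask is held at (328,167), the fixture is empty, and the pot is at (312,315). I'll carry the flask to the pot and refine the pot's pose with the wrist camera.

Run:
```python
from rob import *
from vis import *
a=np.radians(45);u=np.array([np.cos(a),np.sin(a)]);P=np.array([460.5,214])
r.move_ptp([*(P-60*u),220],Q(45));r.hold(0.2);st();snap("wrist","w2")
f=np.load("w2.npz");W=cloud(f);M=masks(f["p"]);x,y,z=W[...,0],W[...,1],W[...,2]
rim=W[(np.hypot(x-P[0],y-P[1])<75)&(z>56)&(z<64)]
c=least_squares(lambda c:np.clip(np.abs(np.hypot(rim[:,0]-c[0],rim[:,1]-c[1])-58.5)-3.5,0,None),P).x
o=W[M["orange"]&(np.hypot(x-P[0],y-P[1])<90)&(z>42)];o=o[np.isfinite(o[:,0])]
print(c,len(rim),len(o)); 
if len(o): v=np.median(o,0)[:2]-c;print(np.degrees(np.arctan2(v[1],v[0])),np.median(o,0))
ang=np.degrees(np.arctan2(rim[:,1]-c[1],rim[:,0]-c[0]));h=np.histogram(ang,72,(-180,180))[0];print(h)
```

```text
t13.1 [418.35 170.76 219.81] F [ 0.32  0.28 -1.56] grip 0.342 34.6 j [ 0.39  0.12 -0.19  1.26 -0.    2.75]
[461.2  214.61] 4171 6
-132.22524799190487 [437.3  188.27 242.93]
[56 56 58 57 40  3  0  0  0  5 14 21 31 45 56 55 59 58 59 59 60 61 60 60
 60 63 65 67 67 64 68 69 65 69 71 69 74 73 74 73 66 69 68 67 75 66 68 68
 68 69 70 74 73 69 64 64 65 64 61 66 66 66 64 64 65 61 62 60 61 61 61 62]
```

View pics/w2.png

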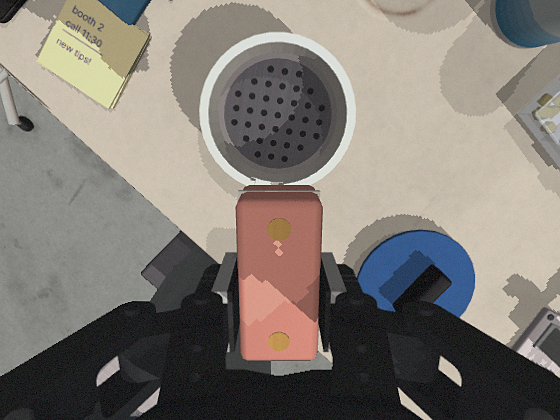

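The pot is at (277,108) in the wrist image and matches the earlier fits. The flask is held straight. Now I'll lower it into the pot.

Run:
```python
from rob import *
a=np.radians(45);u=np.array([np.cos(a),np.sin(a)]);P=np.array([461.2,214.6])-3*u
r.servo_line([*P,130],180);r.servo_line([*P,25],120,contact_N=10);st()
print(r.servo_line([*P,13.5],25,contact_N=4));st()
jaws.open_jaws();st()
r.hold(0.2);st()
r.servo_line([*P,75],60,contact_N=40);st()
r.servo_line([*(P-40*u),230],200);r.hold(.2);st();snap("wrist","w3")
```

```text
t14.9 [459.6  212.68  25.74] F [-0.01 -0.55 -0.94] grip 0.346 34.6 j [ 0.43  0.37 -0.41  0.8  -0.    2.79]
True
t15.4 [459.3  212.6   15.14] F [0.15 0.35 3.56] grip 0.340 35.6 j [ 0.43  0.38 -0.42  0.77 -0.    2.79]
t15.9 [458.55 212.36  14.27] F [  1.46   2.52 -10.52] grip 0.957 39.3 j [ 0.43  0.38 -0.42  0.77  0.    2.79]
t16.1 [458.55 212.37  14.29] F [  2.27   3.62 -16.42] grip 0.963 39.3 j [ 0.43  0.38 -0.42  0.77  0.    2.79]
t17.3 [458.89 212.38  74.78] F [ 0.14 -0.67 -0.69] grip 0.998 0.0 j [ 0.43  0.31 -0.34  0.92 -0.    2.79]
t18.4 [430.44 184.13 228.93] F [-0.22  0.11 -0.09] grip 0.996 0.0 j [ 0.4   0.14 -0.14  1.29 -0.    2.76]
```

View pics/w3.png

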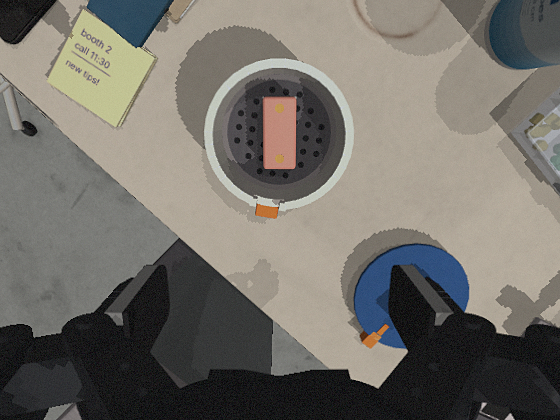

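The flask lies flat on the pot floor at (280,132), and the notch is at (267,206). I'll measure the notch and get a close look at the lid.

Run:
```python
from rob import *
from vis import *
def pot(name):
    f=np.load(name+".npz");W=cloud(f);M=masks(f["p"]);x,y,z=W[...,0],W[...,1],W[...,2];P=np.array([461.2,214.6])
    rim=W[(np.hypot(x-P[0],y-P[1])<75)&(z>56)&(z<64)]
    c=least_squares(lambda c:np.clip(np.abs(np.hypot(rim[:,0]-c[0],rim[:,1]-c[1])-58.5)-3.5,0,None),P).x
    o=W[M["orange"]&(np.hypot(x-P[0],y-P[1])<90)&(z>40)&(z<60)];v=o[:,:2].mean(0)-c
    print(c,len(o),"block",np.degrees(np.arctan2(v[1],v[0])),o[:,2].mean())
    ang=np.degrees(np.arctan2(rim[:,1]-c[1],rim[:,0]-c[0]));b=np.arange(-170,-110,2);print(b,np.histogram(ang,b)[0])
    nf=W[(np.hypot(x-c[0],y-c[1])<61)&(np.hypot(x-c[0],y-c[1])>56)&(z>46)&(z<54)]
    v=nf[:,:2].mean(0)-c;print("floor",len(nf),np.degrees(np.arctan2(v[1],v[0])))
pot("w3")
L=np.array([438.6,-6.4]);a=np.radians(186.7);u=np.array([np.cos(a),np.sin(a)])
r.move_ptp([*(L-40*u),190],Q(186.7));r.hold(.2);st();snap("wrist","w4")
f=np.load("w4.npz");W=cloud(f);M=masks(f["p"]);x,y,z=W[...,0],W[...,1],W[...,2]
print(np.nanmedian(z[M["blue"]&(np.hypot(x-L[0],y-L[1])<62)]))
bar=W[(np.hypot(x-L[0],y-L[1])<40)&(z>42)&(z<52)]
print("bar",cv2.minAreaRect(bar[:,:2].astype(np.float32)),len(bar))
l=W[M["blue"]&(np.hypot(x-L[0],y-L[1])<80)&(abs(z-20)<4)];print("lid",circ(cv2.convexHull(l[:,:2].astype(np.float32))[:,0],62))
o=W[M["orange"]&(np.hypot(x-L[0],y-L[1])<90)&(z>8)&(z<26)];v=o[:,:2].mean(0)-L;print(np.degrees(np.arctan2(v[1],v[0])))
```

```text
[461.   214.44] 245 block -144.56958642335655 50.34512459014115
[-170 -168 -166 -164 -162 -160 -158 -156 -154 -152 -150 -148 -146 -144
 -142 -140 -138 -136 -134 -132 -130 -128 -126 -124 -122 -120 -118 -116
 -114 -112] [20 21 20 21 21 23 20 18  0  0  0  0  0  0  0  0  0  7 24 23 21 21 21 22
 21 22 22 20 22]
floor 127 -144.70971512049675
t21.1 [478.32  -1.61 190.02] F [-0.1  -0.39  1.36] grip 1.002 0.0 j [-0.    0.18 -0.2   1.19  0.   -0.12]
20.24277493405129
bar ((440.1539001464844, -6.812710762023926), (60.15036392211914, 15.79404067993164), 6.548457622528076) 1622
lid [439.95  -6.69]
-172.66389220894843
```

Run:
```python
from rob import *
L=[440.1,-6.75];q=Q(186.55)
r.servo_line([*L,100],200,ori=q)
print(r.servo_line([*L,23.5],80,contact_N=6));st()
jaws.close_gripper(70);st()
r.servo_line([*L,60],60);r.servo_line([*L,140],150);st()
P=[461,214.45]
r.move_ptp([*P,140],Q(175.4));r.hold(.2);st()
r.servo_line([*P,92],100,contact_N=10)
print(r.servo_line([*P,72],20,contact_N=6));r.hold(.1);st()
snap("side","side3");snap("top","top3")
cv2.imwrite("pics/c3.png",cv2.resize(cv2.imread("pics/side3.png")[200:380,220:420],None,fx=3,fy=3))
```

```text
False
t22.9 [440.47  -6.75  23.86] F [-0.75 -0.05  0.67] grip 1.002 0.0 j [-0.02  0.27 -0.56  0.74  0.   -0.13]
t23.6 [440.24  -6.71  23.79] F [-0.73  0.62  4.7 ] grip 0.172 68.9 j [-0.02  0.27 -0.56  0.74  0.   -0.13]
t25.0 [439.62  -6.73 139.18] F [ 0.58  0.7  -3.26] grip 0.174 68.2 j [-0.02  0.15 -0.38  1.05 -0.   -0.13]
t26.1 [461.18 213.18 140.01] F [ 0.72 -0.65 -1.47] grip 0.168 68.2 j [ 0.43  0.26 -0.23  1.09 -0.    0.52]
True
t27.6 [461.26 214.49  76.92] F [ 0.78 -0.18  4.01] grip 0.169 69.3 j [ 0.44  0.31 -0.33  0.93 -0.    0.52]
```

View pics/c3.png

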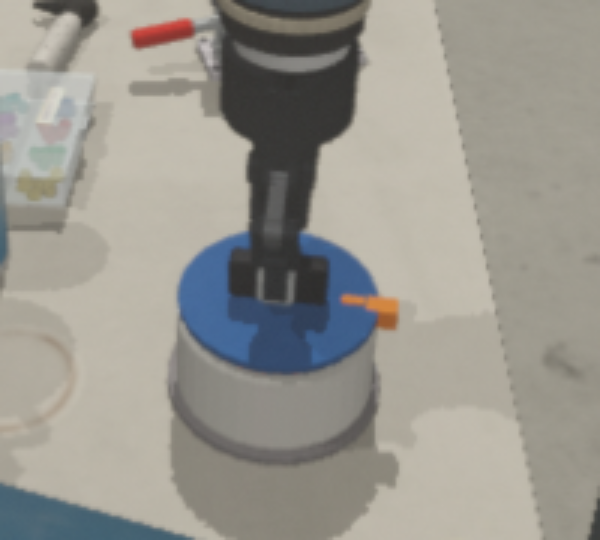

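The blue lid rests on the rim with the key (crop 385,310) well to one side of the notch. Contact came at the expected riding height. Now I'll turn it towards the notch.

Run:
```python
from rob import *
P=[461,214.45]
for a in (181,187,193,199,205,209):
    r.servo_line([*P,76.5],40,ori=Q(a));
st()
for a in (211,213,214.4,215.4,216.4,218):
    r.servo_line([*P,76],20,ori=Q(a))
    hit=r.servo_line([*P,68.5],20,contact_N=12);s=r.sense();print(a,hit,s["position"],s["ft_force"],s["wrist_torque"])
    if s["position"][2]<71:break
st()
```

```text
t29.2 [460.96 214.5   76.66] F [0.69 0.33 5.85] grip 0.167 69.3 j [ 0.44  0.31 -0.33  0.93  0.   -0.07]
211 True [462.34 215.58  73.23] [0.74 1.19 7.91] [-0.01  0.47 -0.04]
213 True [460.67 214.09  70.65] [-0.3   0.25  3.35] [ 0.06 -0.12  0.01]
t30.4 [460.67 214.09  70.65] F [-0.3   0.25  3.35] grip 0.171 69.9 j [ 0.44  0.32 -0.34  0.91 -0.   -0.14]
```

Run:
```python
from rob import *
P=[461,214.45]
r.servo_line([*P,71.5],20,ori=Q(215.4));st()
print(r.servo_line([*P,66],15,contact_N=20));st()
jaws.open_jaws();r.hold(.2);st()
r.servo_line([*P,90],80);jaws.close_gripper(20)
print(r.servo_line([*P,86],40,contact_N=20))
print(r.servo_line([*P,80],40,contact_N=22));st()
```

```text
t30.6 [460.49 214.13  71.03] F [ 0.18 -0.89 -1.55] grip 0.174 69.1 j [ 0.44  0.32 -0.34  0.92 -0.   -0.18]
True
t30.9 [460.54 214.07  69.53] F [-1.57  0.3   5.87] grip 0.174 70.6 j [ 0.44  0.32 -0.34  0.91 -0.   -0.18]
t31.8 [460.12 213.9   68.87] F [0.25 0.45 0.74] grip 1.000 0.0 j [ 0.44  0.32 -0.34  0.91 -0.   -0.18]
False
True
t33.3 [462.79 215.69  83.7 ] F [ 0.43 -0.67 -0.07] grip 0.179 31.7 j [ 0.44  0.31 -0.32  0.94  0.   -0.18]
```

I closed too low and caught the top of the bar again. I'll open, rise clear, then press on the bar's top and check.

Run:
```python
from rob import *
from vis import *
P=[461,214.45]
jaws.open_jaws();r.servo_line([*P,125],100);jaws.close_gripper(20)
r.servo_line([*P,100],60,contact_N=15)
print(r.servo_line([*P,90],20,contact_N=20));st()
a=np.radians(215.4);u=np.array([np.cos(a),np.sin(a)])
r.servo_line([*P,130],100);r.servo_line([*(np.array(P)-60*u),230],200);r.hold(.2);snap("wrist","w5");snap("side","side5");st()
f=np.load("w5.npz");W=cloud(f);M=masks(f["p"]);x,y,z=W[...,0],W[...,1],W[...,2]
l=W[M["blue"]&(np.hypot(x-P[0],y-P[1])<60)&(z>55)&(z<85)]
A=np.c_[l[:,:2]-P,np.ones(len(l))];g=abs(l[:,2]-np.median(l[:,2]))<6;print("plane",np.linalg.lstsq(A[g],l[g,2],rcond=None)[0],g.sum())
```

```text
True
t36.3 [461.27 214.56  93.04] F [-1.   -1.28  8.57] grip -0.003 4.4 j [ 0.44  0.3  -0.31  0.96  0.   -0.18]
t37.9 [509.41 248.9  229.48] F [-0.37 -0.22  0.45] grip -0.004 0.0 j [ 0.45  0.31  0.08  1.34  0.   -0.16]
plane [-0.   -0.   66.24] 13303
```

View pics/w5.png

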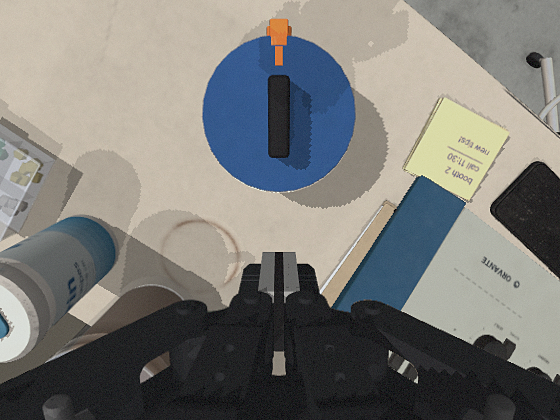

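View pics/side5.png

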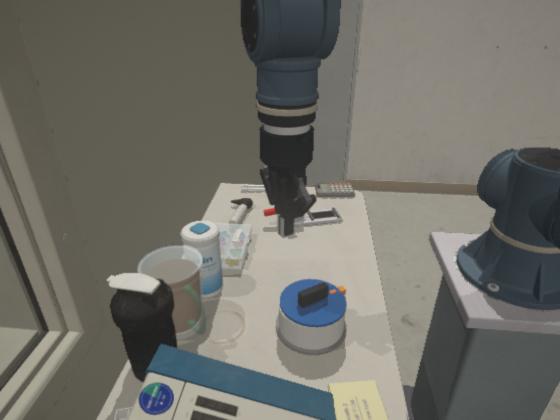

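The lid sits level on the pot. Its flange top is at 66.2 mm (66 nominal), the bar top is at 93 mm, and the key is in the notch at (280,40). The clamp is still open and the robot is clear of everything.

```bash
python3 -c "
from plant import r
print(r.job_done())"
```

```text
the job is handed in; nothing more can be done
None
```

The job is handed in at about 38 s on the robot's clock: the clamp is open, the flask lies flat in the pot, and the lid was turned until its key dropped into the notch, then pressed home level; one extra light grip on the lid's bar, made by mistake while seating it, left the lid home.

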